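# Lay the show bottle on its display ramp

## Robot

A 7-joint arm with a two-finger parallel gripper is mounted at the origin on the work surface. World frame = base frame: x ahead of the robot, y to its left, z up, the work surface at z = 0. Lengths are in m, angles in rad, forces in N, time in s.
With the tool pointing down it reaches from about 0.4 to 0.875 m from the base axis. Payload 6.5 kg.
Tool frame: the origin (TCP) lies on the centre line of the jaws, within the pads' length; the fingertips stand 8 mm ahead of it and the grasp point (between the pads) lies 11 mm behind it; z points along the fingers, y is the line along which they close (so a half turn about z gives the same grasp; the last joint's range is limited). The gripper opens to 88 mm and grips with 3 to 60 N. Pads are 18 mm wide; open, the fingers measure 123 mm over their backs; the gripper's body (75 mm by 187 mm) begins 45 mm behind the grasp point.
Start: joints at [-0.066, 0.536, -0.004, 1.538, 0.003, 1.067, -0.071], TCP at [0.65, 0, 0.227] pointing down, gripper open.
Joint ranges: [-2.7, 2.7], [-0.37, 2.16], [-1.27, 1.26], [0.24, 2.4], [-1.31, 4.45], [0.19, 1.91], [-2.76, 2.76]. Speed limits (rad/s): [2.39, 2.39, 3.14, 3.14, 3.14, 3.14, 3.14].

## Interface

Orientations are given as a 3x3 rotation matrix whose columns are the frame's x, y, z axes.
In Python, from bench import arm, readout, optics, ticket gives the robot as it stands. Calls block until the motion is done:
- arm.movep(position, orientation): joint-space move of the TCP to a pose.
- arm.move_linear(position, feed=0.15, attitude=None, threshold=None): straight line of the TCP; attitude=None keeps the orientation; feed is the mean speed in m/s. With threshold (N) it stops when the force on the tool has changed by that much, and returns True; else False.
- arm.goto_joints(angles): joint-space move.
- arm.grip(opening, squeeze=None): finger opening in m; squeeze is the grip in N (None keeps the last); returns when the fingers have stopped.
- arm.dwell(seconds).
- arm.ik(position, orientation): joint angles nearest the present ones, or None.
- readout.read_state(): the state.
- optics.camera(name): name is "scene" or "side" or "wrist"; returns the picture (384x512x3 uint8, red, green, blue); there is no depth.
- optics.camera_info(name): a dict with "vertical_fov" (degrees; the focal length in pixels is half the picture's height over the tangent of half this angle, whatever the lens; pixels are square), "cx", "cy" (the principal point, pixels), "T" (4x4, takes a point from camera to world coordinates); the wrist camera has in their place "T_tool_cam" (4x4, takes a point from camera to tool coordinates, whose origin is the TCP and whose axes are the flange's). Camera axes: x right, y down, z forward; pixel columns grow to the right and rows downward; lengths in m; the calibration is good to about 2 mm. A picture is of the moment at which its call begins: read the wrist's pose just before it. camera_info takes no time and is no camera call.
A pose or a line that the arm cannot do raises arm.MotionError and nothing moves.
- ticket.job_done(): hands the job in; it is judged then, once.
The state is a dict: "t": time; "joints": joint angles; "dq": joint speeds; "tau": joint torques, N m; "eef_pos": TCP position; "tcp_rot": TCP orientation; "contact_force": force on the tool from outside, world axes, zero at the start; "torque": the same for the moment, N m; "finger_gap": finger opening in m; "grasp_force": force on a finger pad.
Only numpy, scipy, OpenCV 4.12 (cv2) and the standard library are available. Lean on these libraries where they do the work, as an engineer would, in place of code of your own. Each camera call takes 0.05 s, during which the arm holds its last target. There are 200 camera calls.

## Task

Tip the tall square bottle over with the fingers, across the foot stop of the display ramp, and let it down gently until it lies on its side on the slanted cork, straight along the ramp with its foot still at the stop. Only push and support it: keep it from toppling or dropping at any moment, and do not pinch or lift it. Leave everything else where it stands and finish with the hand clear.

Things in the scene. Friction and masses are not known exactly. Their poses are not given: they have to be found in the camera images.
- bottle: tall square glass bottle to lay down, standing upright on the ramp's base board, a flat side 1 to 8 mm from the foot stop. Body 60 x 60 x 160 mm, round shoulder, neck 28 mm across. 0.6 to 0.92 kg, centre of mass about 90 mm up: leant past some 18 degrees it falls. Origin: centre of its underside; z along its axis to the cap, x about along the ramp's x
- bottle_cap (a point): centre of the flat top of the bottle's black round cap (34 mm across, 30 mm high), 255 mm along the bottle's z from its origin
- ramp: fixed display ramp: wooden base board 300 x 120 x 12 mm (from 120 mm behind to 180 mm ahead of the origin) with a slanted cork-faced board on it, 90 mm wide, 175 mm long, rising at 15 degrees towards the ramp's +x, the way the bottle is tipped. Origin at table level right below point stop_edge; z up. The bottle stands on the -x side
- stop_edge (a point): middle of the foot stop: the straight low edge of the cork board, along the ramp's y, 20 mm above the table and 8 mm above the base board; the bottle turns over this edge
- cork_end (a point): middle of the high end of the cork face, 65 mm above the table. The bottle laid down lies on the cork, cap end high, some 8 mm of its body overhanging the stop edge; the neck and cap stick out beyond this end, the cap's underside about 95 mm above the table
- round_bottle_a: bystander: a round green glass bottle, 64 mm across, 230 mm tall, standing; origin under its centre
- round_bottle_b: bystander: a round brown glass bottle, 64 mm across, 230 mm tall, standing; origin under its centre
- jar: bystander: a glass jar with steel lid, 72 mm across, 95 mm tall, standing; origin under its centre
- cup: bystander: a small white tasting cup, 60 mm across, 60 mm tall; origin under its centre
- sweet_bar: bystander: a dark bar of fruit paste with a paper band, lying, 100 x 55 x 35 mm; origin under its centre
- spoon: bystander: a serving spoon, about 180 mm long, lying flat; origin under its middle
- small_can: bystander: a low aluminium can, 66 mm across, 55 mm tall; origin under its centre
Things that resemble listed ones, but are neither listed nor needed, are in the scene too. Leave any yellow look-alike of the bottle alone.

How it is judged:
By the outcome, as a careful person would: the job done as asked, in the order asked, and still so for the second after the job is handed in, with the robot touching nothing.
It also fails if it takes over 58 s, if anything falls off the work surface, if the arm or the gripper's body presses on something with over 40 N, if the wrist force passes 120 N, or if a joint passes its speed limit or range.

## Working session

There is one attempt and no reset: what is moved stays moved. The work goes in short steps, each a Python script; the robot and the scene stay as the last script left them, time stands still between calls to the robot, and variables do not carry over. Pictures are saved under pics/ and viewed, at most 10 in all, crops included, and the job is handed in when it is done.

```bash
ls; mkdir -p pics; python3 - <<'E'
from bench import arm, readout, optics, ticket
import cv2,numpy as np
np.set_printoptions(precision=4,suppress=True)
for n in ["scene","side","wrist"]:
    im=optics.camera(n); cv2.imwrite(f"pics/{n}0.png",im[:,:,::-1]); print(n,optics.camera_info(n))
a=cv2.imread("pics/scene0.png");b=cv2.imread("pics/side0.png")
cv2.imwrite("pics/s0.png",cv2.resize(a,(800,600),interpolation=cv2.INTER_CUBIC))
cv2.imwrite("pics/d0.png",cv2.resize(b,(800,600),interpolation=cv2.INTER_CUBIC))
print(readout.read_state())
E
```

```text
pics
scene {'vertical_fov': 42.71790888225623, 'cx': 250.74760728524728, 'cy': 196.3859114930821, 'T': array([[-0.8493,  0.3967, -0.3482,  1.0029],
       [ 0.5278,  0.6299, -0.5697,  0.7842],
       [-0.0067, -0.6677, -0.7444,  1.0603],
       [ 0.    ,  0.    ,  0.    ,  1.    ]])}
side {'vertical_fov': 45.80449994567316, 'cx': 261.1445631764552, 'cy': 187.18263664324442, 'T': array([[ 0.7489,  0.3576, -0.5579,  1.1634],
       [ 0.6626, -0.3947,  0.6365, -0.6101],
       [ 0.0074, -0.8464, -0.5325,  0.7747],
       [ 0.    ,  0.    ,  0.    ,  1.    ]])}
wrist {'vertical_fov': 68.87864687145198, 'cx': 249.72771737532312, 'cy': 190.33674594307473, 'T_tool_cam': array([[ 0.0003, -0.9491, -0.3151,  0.0825],
       [ 1.    ,  0.0002,  0.0004, -0.0016],
       [-0.0003, -0.3151,  0.9491, -0.158 ],
       [ 0.    ,  0.    ,  0.    ,  1.    ]])}
{'t': 0.15, 'joints': array([-0.0662,  0.537 , -0.0044,  1.5386,  0.0026,  1.0673, -0.0712]), 'dq': array([-0.0009, -0.0023,  0.0006, -0.0026, -0.0005, -0.0007,  0.0001]), 'tau': array([  0.0019, -57.1325,   0.9919, -25.1827,  -0.0562,   0.0152,
         0.0001]), 'eef_pos': array([ 0.6495, -0.    ,  0.2259]), 'tcp_rot': array([[-0.    ,  1.    , -0.0013],
       [ 1.    ,  0.    , -0.0001],
       [-0.0001, -0.0013, -1.    ]]), 'contact_force': array([ 0.6478, -1.0615, -1.4207]), 'torque': array([ 0.0227, -0.0194,  0.0259]), 'grasp_force': 0.0, 'finger_gap': 0.08837841897012881}
```

View pics/s0.png

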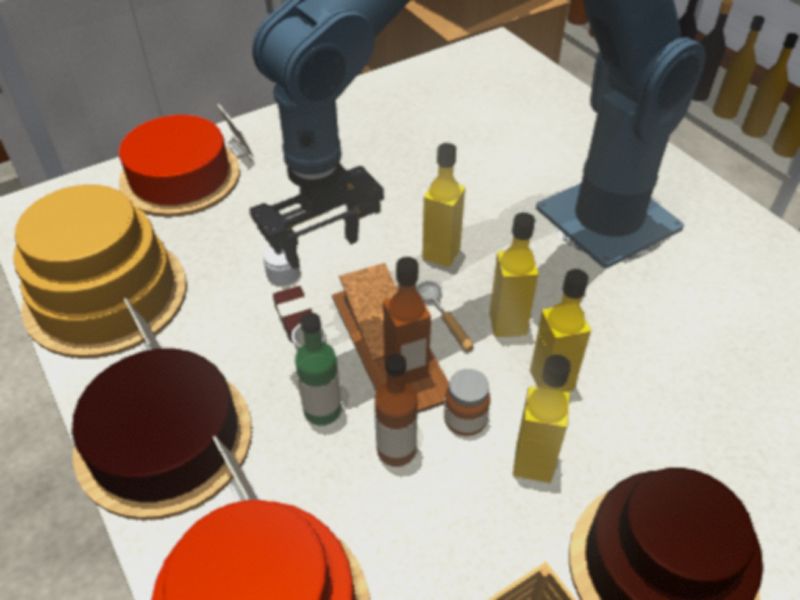

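View pics/d0.png

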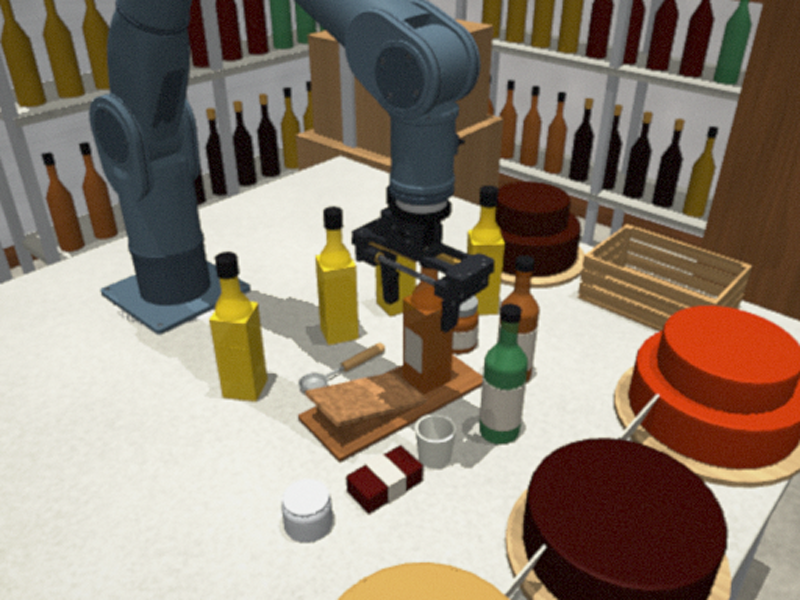

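```bash
cat > h.py <<'E'
import numpy as np,cv2
np.set_printoptions(precision=4,suppress=True)
from bench import arm, readout, optics, ticket
def K(i): f=192/np.tan(np.radians(i["vertical_fov"])/2); return f
def ray(n,uv,T=None):
    i=optics.camera_info(n); f=K(i); T=i["T"] if T is None else T
    d=T[:3,:3]@np.array([(uv[0]-i["cx"])/f,(uv[1]-i["cy"])/f,1]); return T[:3,3],d/np.linalg.norm(d)
def onz(n,uv,z,T=None):
    o,d=ray(n,uv,T); return o+d*(z-o[2])/d[2]
def proj(n,P,T=None):
    i=optics.camera_info(n); f=K(i); T=i["T"] if T is None else T
    p=(np.asarray(P)-T[:3,3])@T[:3,:3]; return np.array([i["cx"]+f*p[0]/p[2],i["cy"]+f*p[1]/p[2]])
def tri(rays):
    A=np.zeros((3,3));b=np.zeros(3)
    for o,d in rays:
        M=np.eye(3)-np.outer(d,d);A+=M;b+=M@o
    return np.linalg.solve(A,b)
def wristT():
    s=readout.read_state();T=np.eye(4);T[:3,:3]=s["tcp_rot"];T[:3,3]=s["eef_pos"]
    return T@optics.camera_info("wrist")["T_tool_cam"]
E
python3 - <<'E'
from h import *
s=.64
for nm,uv,z in [("cork end L",(341,272),.065),("cork end R",(388,263),.065),("board nearR",(450,390),.012),("board nearL",(403,411),.012),("board farL",(334,294),.012),("cap top",(407,263),.255+.012),("capgreen",(311,320),.23),("capbrown",(396,362),.23),("jar",(468,381),.095),("spoon bowl",(430,292),0),("spoon end",(467,345),0),("bar",(292,305),.035),("cup",(303,330),.06),
 ("y1cap",(447,150),.255),("y2",(523,220),.255),("y3",(576,280),.255),("y4",(556,365),.255)]:
    print(nm,onz("scene",(uv[0]*s,uv[1]*s),z))
print("side")
for nm,uv,z in [("cork end A",(306,390),.065),("cork end B",(338,421),.065),("board farA",(301,416),.012),("board farB",(342,455),.012),("board nearB",(487,380),.012),("cap green",(511,312),.23),("cup",(436,425),.06),("can",(307,490),.055),("spoonbowl",(312,381),0.),("spoonend",(383,349),0.),("bar",(386,470),.035)]:
    print(nm,onz("side",(uv[0]*s,uv[1]*s),z))
E
```

```text
cork end L [ 0.5707 -0.099   0.065 ]
cork end R [ 0.4862 -0.0732  0.065 ]
board nearR [0.5289 0.1924 0.012 ]
board nearL [0.618  0.1861 0.012 ]
board farL [ 0.5869 -0.1029  0.012 ]
cap top [0.5676 0.1157 0.267 ]
capgreen [0.726  0.1085 0.23  ]
capbrown [0.6631 0.2377 0.23  ]
jar [0.533 0.24  0.095]
spoon bowl [ 0.4261 -0.0208  0.    ]
spoon end [0.4421 0.1212 0.    ]
bar [ 0.6732 -0.1001  0.035 ]
cup [ 0.6914 -0.0171  0.06  ]
y1cap [ 0.3538 -0.0901  0.255 ]
y2 [0.3559 0.1222 0.255 ]
y3 [0.3722 0.266  0.255 ]
y4 [0.4975 0.3706 0.255 ]
side
cork end A [ 0.4901 -0.0781  0.065 ]
cork end B [ 0.5771 -0.0934  0.065 ]
board farA [ 0.4816 -0.0858  0.012 ]
board farB [ 0.5908 -0.1016  0.012 ]
board nearB [0.647  0.1833 0.012 ]
cap green [0.7318 0.0987 0.23  ]
cup [ 0.6853 -0.0002  0.06  ]
can [ 0.6346 -0.2053  0.055 ]
spoonbowl [ 0.4183 -0.0067  0.    ]
spoonend [0.4458 0.1409 0.    ]
bar [ 0.6747 -0.096   0.035 ]
```

```bash
python3 - <<'E'
from h import *
R=np.array([[0,-1,0],[-1,0,0],[0,0,-1.]]) # tool x=-y
try:
    arm.movep([.50,-.17,.40],R)
except arm.MotionError as e:
    print(e); R=R@np.diag([-1,-1,1]); arm.movep([.50,-.17,.40],R)
arm.dwell(.3)
T=wristT(); np.save("T1.npy",T); print(T)
for n in ["scene","side","wrist"]: cv2.imwrite(f"pics/{n}1.png",optics.camera(n)[:,:,::-1])
a=cv2.imread("pics/scene1.png")[150:290,190:330];b=cv2.imread("pics/side1.png")[150:300,180:330];w=cv2.imread("pics/wrist1.png")
cv2.imwrite("pics/c1.png",np.hstack([cv2.resize(a,(400,400),interpolation=cv2.INTER_CUBIC),cv2.resize(b,(400,400),interpolation=cv2.INTER_CUBIC)]))
cv2.imwrite("pics/w1.png",cv2.resize(w,(800,600),interpolation=cv2.INTER_CUBIC))
E
```

```text
[[-1.     -0.0006 -0.      0.4985]
 [-0.0005  0.9501  0.3121 -0.2508]
 [-0.0001  0.3121 -0.9501  0.558 ]
 [ 0.      0.      0.      1.    ]]
```

View pics/c1.png

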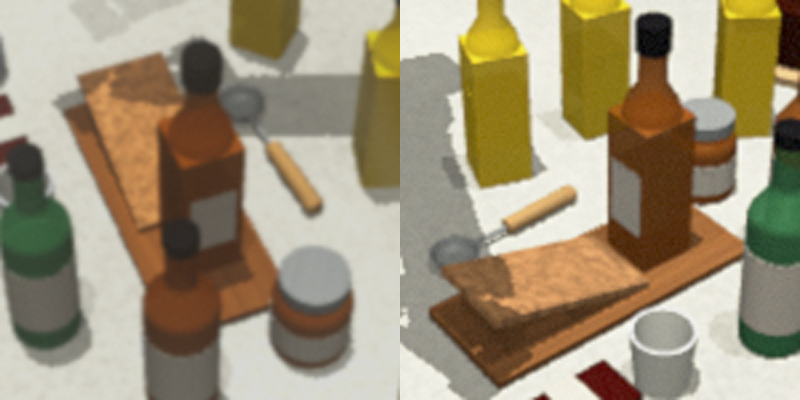

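View pics/w1.png

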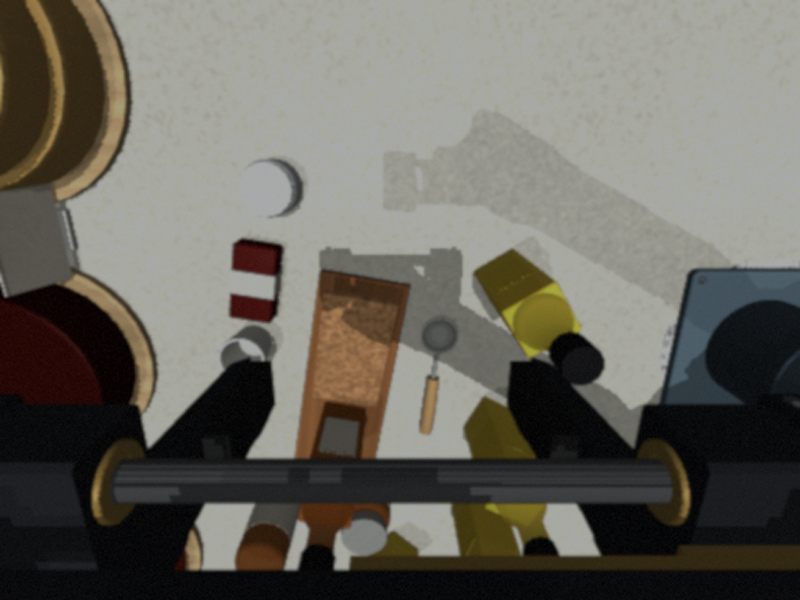

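```bash
python3 - <<'E'
from h import *
S=lambda u,v:("side",(180+(u-400)*.375,150+v*.375))
C=lambda u,v:("scene",(190+u*.35,150+v*.35))
T=np.load("T1.npy");W=lambda u,v:("wrist",(u*.64,v*.64),T)
def p(nm,a,z): print(nm,onz(a[0],a[1],z,*a[2:]))
def r(a): return ray(*a)
p("endA side",S(442,265),.065);p("endB side",S(495,325),.065)
p("endB scene",C(80,78),.065);p("endA scene",C(163,55),.065)
p("endB wrist",W(321,272),.065);p("endA wrist",W(409,285),.065)
p("stopB side",S(647,285),.02);p("stopB scene",C(142,228),.02)
p("stopB wrist",W(312,402),.02)
p("board farB side",S(500,385),.012);p("board nearA? side",S(745,240),.012)
p("board scene nearA",C(285,298),.012)
print("cap tri",tri([r(C(202,50)),r(S(655,20))]))
p("cap scene",C(202,50),.267);p("cap side",S(655,20),.267)
for q in [(610,110),(655,131),(694,110)]: p("body top side",S(*q),.172)
for q in [(610,240),(660,268),(690,245)]: p("body bot side",S(*q),.012)
for q in [(160,140),(207,165),(243,150)]: p("body top scene",C(*q),.172)
# cap masks
for n in ["scene","side"]:
    im=cv2.imread(f"pics/{n}1.png"); x,y=(260,175) if n=="scene" else (275,163)
    m=(im.max(2)<60).astype(np.uint8); k,l,st,ce=cv2.connectedComponentsWithStats(m); i=l[y,x]; print(n,i,st[i],ce[i])
E
```

```text
endA side [ 0.4894 -0.0776  0.065 ]
endB side [ 0.5817 -0.1     0.065 ]
endB scene [ 0.5775 -0.0883  0.065 ]
endA scene [ 0.4913 -0.0719  0.065 ]
endB wrist [ 0.579  -0.1199  0.065 ]
endA wrist [ 0.4764 -0.1042  0.065 ]
stopB side [0.6115 0.0656 0.02  ]
stopB scene [0.605  0.0745 0.02  ]
stopB wrist [0.6082 0.0806 0.02  ]
board farB side [ 0.5956 -0.1107  0.012 ]
board nearA? side [0.6345 0.19   0.012 ]
board scene nearA [0.5335 0.207  0.012 ]
cap tri [0.5688 0.1165 0.2686]
cap scene [0.5657 0.1137 0.267 ]
cap side [0.5701 0.1174 0.267 ]
body top side [0.54   0.0924 0.172 ]
body top side [0.5931 0.0935 0.172 ]
body top side [0.5974 0.1444 0.172 ]
body bot side [0.5344 0.0998 0.012 ]
body bot side [0.5989 0.1001 0.012 ]
body bot side [0.5986 0.1471 0.012 ]
body top scene [0.6017 0.1054 0.172 ]
body top scene [0.5831 0.1501 0.172 ]
body top scene [0.5485 0.1522 0.172 ]
scene 27 [254 165  13  18 197] [260.0761 173.8071]
side 60 [269 155  12  17 184] [274.5217 163.1087]
```

```bash
python3 - <<'E'
from h import *
R=np.array([[0,-1,0],[-1,0,0],[0,0,-1.]])
arm.movep([.56,-.03,.42],R); arm.dwell(.3)
T=wristT(); np.save("T2.npy",T)
w=optics.camera("wrist")[:,:,::-1]; cv2.imwrite("pics/wrist2.png",w)
cv2.imwrite("pics/w2.png",cv2.resize(w[100:300,130:390],(780,600),interpolation=cv2.INTER_CUBIC)); print(readout.read_state()["t"])
E
```

```text
Traceback (most recent call last):
bench.MotionError: the arm cannot take that pose within its joint ranges
```

```bash
cat >> h.py <<'E'
PSI=np.radians(-10.3)
RX=np.array([np.sin(PSI),-np.cos(PSI),0]);RY=np.array([np.cos(PSI),np.sin(PSI),0]);RZ=np.array([0,0,1.])
STOP=np.array([.5645,.0795,0])
def att(th,al,sgn,lag=0):
    """closing line (tool y) = sgn*n(th), tool z = -cos(al) b + sin(al) RY"""
    t=th-lag
    n=np.cos(t)*RX-np.sin(t)*RZ; b=np.sin(t)*RX+np.cos(t)*RZ
    z=-np.cos(al)*b+np.sin(al)*RY; y=sgn*n
    return np.column_stack([np.cross(y,z),y,z])
def botpt(th,h,off=0,g=.004):
    """world point at height h on bottle axis (off towards front n), bottle tipped th about its foot/stop edge"""
    tc=np.arctan2(g,.008)  # foot-edge pivot until the face meets the stop
    if th<=tc: px,pz,f=-g,.012,0.
    else: px,pz,f=0.,.020,np.hypot(g,.008)
    b=np.array([np.sin(th),np.cos(th)]);n=np.array([np.cos(th),-np.sin(th)])
    q=np.array([px,pz])+b*(h-f)+n*(off-.030)
    return STOP+RX*q[0]+RZ*q[1]
E
python3 - <<'E'
from h import *
print(readout.read_state()["t"],readout.read_state()["joints"])
for y in (-.03,-.08):
  for z in (.36,.42):
    for a in range(0,360,30):
      c,s=np.cos(np.radians(a)),np.sin(np.radians(a))
      R=np.column_stack([[c,s,0],[s,-c,0],[0,0,-1.]])
      q=arm.ik([.56,y,z],R)
      if q is not None: print("view",y,z,a,np.round(q,2))
for sgn in (1,-1):
  for al in (-60,-45,-30,-15,0,15,30,45,60,75,90):
    o=""
    for th in range(0,76,15):
      q=arm.ik(botpt(np.radians(th),.232),att(np.radians(th),np.radians(al),sgn)); o+="." if q is None else "O"
    print(sgn,al,o)
E
```

```text
2.7833 [-0.6226  0.2886  1.1007  1.6636 -0.2629  1.3518 -2.6223]
view -0.03 0.36 0 [-0.56  0.31  0.69  1.64 -0.2   1.27 -1.4 ]
view -0.03 0.36 30 [-0.49  0.29  0.6   1.64 -0.17  1.27 -0.91]
view -0.03 0.36 60 [-0.43  0.28  0.52  1.63 -0.15  1.26 -0.41]
view -0.03 0.36 90 [ 0.74  0.46 -1.07  1.57  0.41  1.36 -0.37]
view -0.03 0.36 120 [ 0.74  0.46 -1.07  1.57  0.41  1.36  0.15]
view -0.03 0.36 150 [ 0.74  0.46 -1.07  1.57  0.41  1.36  0.68]
view -0.03 0.36 180 [ 0.74  0.46 -1.07  1.57  0.41  1.36  1.2 ]
view -0.03 0.36 210 [ 0.74  0.46 -1.07  1.57  0.41  1.36  1.73]
view -0.03 0.36 240 [ 0.74  0.46 -1.07  1.57  0.41  1.36  2.25]
view -0.03 0.36 270 [-0.87  0.47  1.2   1.65 -0.45  1.33 -2.73]
view -0.03 0.36 300 [-0.71  0.36  0.91  1.65 -0.29  1.28 -2.36]
view -0.03 0.36 330 [-0.63  0.33  0.79  1.64 -0.24  1.27 -1.89]
view -0.03 0.42 0 [-0.58  0.28  0.72  1.54 -0.18  1.4  -1.42]
view -0.03 0.42 30 [-0.52  0.26  0.63  1.54 -0.16  1.39 -0.92]
view -0.03 0.42 60 [-0.46  0.25  0.55  1.53 -0.13  1.39 -0.42]
view -0.03 0.42 90 [ 0.74  0.42 -1.07  1.46  0.37  1.48 -0.33]
view -0.03 0.42 120 [
[... 1533 characters left out ...]
0.43 -1.07  1.45  0.37  1.48  0.8 ]
view -0.08 0.42 180 [ 0.82  0.43 -1.07  1.45  0.37  1.48  1.32]
view -0.08 0.42 210 [ 0.82  0.43 -1.07  1.45  0.37  1.48  1.85]
view -0.08 0.42 240 [ 0.82  0.43 -1.07  1.45  0.37  1.48  2.37]
view -0.08 0.42 270 [-0.72  0.39  1.1   1.54 -0.35  1.43 -2.75]
view -0.08 0.42 300 [-0.63  0.33  0.93  1.53 -0.27  1.41 -2.3 ]
view -0.08 0.42 330 [-0.55  0.3   0.81  1.53 -0.22  1.4  -1.82]
1 -60 ......
1 -45 .OOO..
1 -30 OOOOOO
1 -15 OOOOOO
1 0 OOOOOO
1 15 OOOOOO
1 30 OOOOOO
1 45 O...OO
1 60 .....O
1 75 ......
1 90 ......
-1 -60 ......
-1 -45 .OOO..
-1 -30 OOOOOO
-1 -15 OOOOOO
-1 0 OOOOOO
-1 15 OOOOOO
-1 30 OOOOOO
-1 45 O...O.
-1 60 .....O
-1 75 ......
-1 90 ......
```

```bash
python3 - <<'E'
from h import *
R=np.array([[0,-1,0],[-1,0,0],[0,0,-1.]])
arm.movep([.56,-.08,.42],R); arm.dwell(.3)
T=wristT(); np.save("T2.npy",T)
w=optics.camera("wrist")[:,:,::-1]; cv2.imwrite("pics/wrist2.png",w)
cv2.imwrite("pics/w2.png",cv2.resize(w[130:330,130:390],(780,600),interpolation=cv2.INTER_CUBIC)); print(readout.read_state()["t"])
E
```

```text
3.65
```

View pics/w2.png

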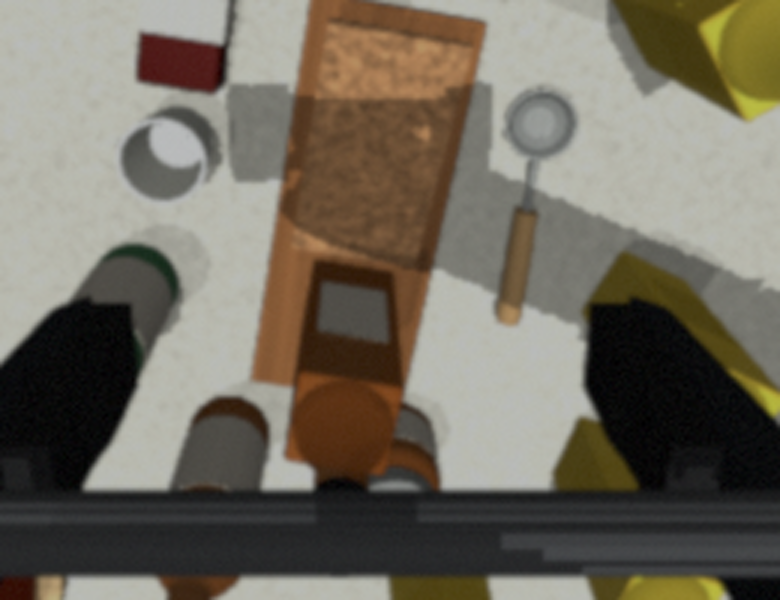

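```bash
python3 - <<'E'
from h import *
T=np.load("T2.npy");W=lambda u,v,z:onz("wrist",(130+u/3,130+v/3),z,T)
def ang(a,b): d=b-a; return np.degrees(np.arctan2(d[1],d[0])),np.linalg.norm(d)
for nm,a,b,z in [("cork end",(328,20),(473,45),.065),("foot front",(313,262),(396,272),.012),("shoulder front",(303,372),(402,386),.172),("stop",(283,240),(428,268),.02),("board left",(311,0),(253,380),.012),("board nearleft",(253,380),(290,386),.012)]:
    A,B=W(*a,z),W(*b,z); print(nm,A,B,(A+B)/2,ang(B,A))
for z in (.02,): print(STOP)
E
```

```text
cork end [ 0.577  -0.0956  0.065 ] [ 0.4886 -0.0804  0.065 ] [ 0.5328 -0.088   0.065 ] (np.float64(-9.791149044380516), np.float64(0.08963604587971499))
foot front [0.5922 0.0868 0.012 ] [0.5313 0.0949 0.012 ] [0.5618 0.0909 0.012 ] (np.float64(-7.55354676624271), np.float64(0.06145107928576632))
shoulder front [0.5892 0.0823 0.172 ] [0.5346 0.0912 0.172 ] [0.5619 0.0868 0.172 ] (np.float64(-9.240934811161411), np.float64(0.055311165871016824))
stop [0.6129 0.0662 0.02  ] [0.5086 0.0881 0.02  ] [0.5607 0.0771 0.02  ] (np.float64(-11.897990918284487), np.float64(0.10664431172133035))
board left [ 0.59   -0.1019  0.012 ] [0.6403 0.1855 0.012 ] [0.6152 0.0418 0.012 ] (np.float64(-99.91290089776417), np.float64(0.29175525474860114))
board nearleft [0.6403 0.1855 0.012 ] [0.6119 0.1908 0.012 ] [0.6261 0.1882 0.012 ] (np.float64(-10.633716568375602), np.float64(0.028826034021141728))
[0.5645 0.0795 0.    ]
```

```bash
cat >> h.py <<'E'
PSI=np.radians(-10.)
RX=np.array([np.sin(PSI),-np.cos(PSI),0]);RY=np.array([np.cos(PSI),np.sin(PSI),0])
STOP=np.array([.5620,.0800,0]); H=.238; G=.006
def pose(th,off=0,h=H,al=0,sgn=1):
    t=np.radians(th); return botpt(t,h,off,G),att(t,np.radians(al),sgn)
E
python3 - <<'E'
from h import *
p,R=pose(0); print(p)
arm.movep([p[0],p[1],.42],R)
s=readout.read_state(); print(s["t"],s["joints"],s["eef_pos"])
for th in list(range(0,80,8))+[76]:
    P,A=pose(th); q=arm.ik(P,A); print(th,P,None if q is None else np.round(q,2))
E
```

```text
[0.5683 0.1155 0.25  ]
4.5417 [-0.8461  0.3299  0.7737  1.4921 -0.2306  1.4133 -1.813 ] [0.5684 0.1138 0.4201]
0 [0.5683 0.1155 0.25  ] [-0.8   0.46  0.71  1.74 -0.34  1.07 -1.72]
8 [0.5624 0.0825 0.2519] [-0.67  0.41  0.69  1.8  -0.46  1.04 -1.53]
16 [0.5567 0.0497 0.249 ] [-0.53  0.4   0.67  1.85 -0.61  1.05 -1.31]
24 [0.551  0.0176 0.2416] [-0.39  0.43  0.68  1.87 -0.78  1.11 -1.06]
32 [ 0.5456 -0.0132  0.2297] [-0.28  0.52  0.74  1.89 -0.95  1.24 -0.82]
40 [ 0.5405 -0.0417  0.2139] [-0.13  0.62  0.72  1.87 -1.06  1.37 -0.64]
48 [ 0.5361 -0.0671  0.1949] [ 0.    0.73  0.69  1.84 -1.14  1.51 -0.49]
56 [ 0.5321 -0.0896  0.1724] [ 0.1   0.87  0.68  1.79 -1.22  1.66 -0.37]
64 [ 0.5287 -0.1089  0.1469] [ 0.21  1.    0.63  1.73 -1.26  1.78 -0.29]
72 [ 0.526  -0.1244  0.119 ] [ 0.31  1.12  0.56  1.65 -1.28  1.87 -0.24]
76 [ 0.5248 -0.1307  0.1043] [ 0.4   1.16  0.46  1.6  -1.25  1.86 -0.24]
```

```bash
cat > fk.py <<'E'
import numpy as np
from scipy.spatial.transform import Rotation as Ro
def fk(q,x):
    d,a0,L1,a1,a2,L2,a3,a4,L3=x
    R=Ro.from_euler('z',q[0]);p=np.array([0,0,d]); sh=p.copy()
    R=R*Ro.from_euler('y',q[1]);p=p+R.apply([a0,0,L1]);
    R=R*Ro.from_euler('z',q[2]);p=p+R.apply([a1,0,0]); el=p.copy()
    R=R*Ro.from_euler('y',q[3]);p=p+R.apply([a2,0,0]); R=R*Ro.from_euler('z',q[4]);p=p+R.apply([0,0,L2]);p=p+R.apply([a3,0,0]); wr=p.copy()
    R=R*Ro.from_euler('y',q[5]);p=p+R.apply([a4,0,L3])
    R=R*Ro.from_euler('z',q[6])
    return p,R.as_matrix(),sh,el,wr
E
python3 - <<'E'
from h import *
from fk import *
from scipy.optimize import least_squares
D=[]
for th in range(0,77,6):
    for al in (0,15,-15):
        P,A=pose(th,al=al); q=arm.ik(P,A)
        if q is not None: D.append((q,P,A))
r=least_squares(lambda x:np.concatenate([fk(q,x)[0]-P for q,P,A in D]),[.3,0,.35,0,0,.35,0,0,.3])
x=r.x; print(x,np.abs(r.fun).max(),np.abs(fk(D[3][0],x)[1]-D[3][2]).max())
np.save("x.npy",x)
for al in (-20,0,15,30):
    print("al",al)
    for th in (0,40,60,70,76,79,'w'):
        P,A=pose(76 if th=='w' else th,al=al)
        if th=='w': P=P-.06*A[:,2]
        q=arm.ik(P,A)
        if q is None: print(th,None); continue
        f=fk(q,x); print(th,np.round(q,2),"el",f[3].round(3),"wr",f[4].round(3))
E
```

```text
[ 0.5014 -0.2194  0.6017 -0.0226  0.0765  0.5032  0.0954 -0.2087  0.5069] 0.1550859384562914 0.812110838231646
al -20
0 [-0.62  0.69  0.69  1.45 -0.47  1.52 -1.61] el [ 0.155 -0.129  1.116] wr [ 0.545 -0.045  0.767]
40 [-0.05  0.78  0.61  1.57 -0.86  1.65 -0.8 ] el [ 0.251 -0.026  1.097] wr [0.487 0.19  0.679]
60 [ 0.19  1.02  0.54  1.47 -0.99  1.86 -0.49] el [0.383 0.064 1.02 ] wr [0.527 0.291 0.568]
70 [ 0.47  1.1   0.18  1.37 -0.86  1.81 -0.52] el [0.383 0.191 0.988] wr [0.559 0.304 0.504]
76 [ 0.5   1.2   0.18  1.3  -0.89  1.89 -0.46] el [0.418 0.224 0.944] wr [0.578 0.332 0.454]
79 [ 0.61  1.24 -0.    1.26 -0.8   1.85 -0.52] el [0.402 0.283 0.924] wr [0.596 0.333 0.436]
w [ 0.75  1.24 -0.18  1.13 -0.65  1.86 -0.69] el [0.356 0.337 0.926] wr [0.632 0.386 0.476]
al 0
0 [-0.8   0.46  0.71  1.74 -0.34  1.07 -1.72] el [ 0.029 -0.051  1.145] wr [ 0.388 -0.017  0.756]
40 [-0.13  0.62  0.72  1.87 -1.06  1.37 -0.64] el [ 0.152 -0.036  1.129] wr [0.343 0.172 0.687]
60 [ 0.16  0.93  0.66  1.76 -1.24  1.72 -0.33] el [0.341 0.04  1.05 ] wr [0.398 0.272 0.585]
70 [ 0.29  1.09  0.58  1.67 -1.2
[... 960 characters left out ...]
324 0.24  1.009] wr [0.354 0.32  0.493]
al 30
0 [-1.21  0.25  0.88  2.16  0.22  0.38 -2.32] el [-0.045  0.07   1.142] wr [0.232 0.084 0.688]
40 [ 1.16  0.48 -0.87  2.24 -1.22  0.39 -0.4 ] el [0.013 0.072 1.143] wr [ 0.272 -0.105  0.726]
60 [ 1.27  0.83 -0.71  2.12 -1.18  0.68 -0.23] el [0.071 0.278 1.081] wr [0.33  0.074 0.675]
70 [ 1.21  0.98 -0.54  2.03 -1.19  0.9  -0.17] el [0.117 0.346 1.036] wr [0.345 0.151 0.608]
76 [ 1.1   1.05 -0.36  1.97 -1.26  1.1  -0.11] el [0.173 0.361 1.011] wr [0.349 0.189 0.551]
79 [ 1.12  1.1  -0.36  1.94 -1.24  1.13 -0.12] el [0.181 0.389 0.987] wr [0.357 0.209 0.529]
w [ 1.07  0.99 -0.18  1.96 -1.24  1.27 -0.12] el [0.175 0.329 1.032] wr [0.309 0.227 0.537]
```

```bash
cat > fk.py <<'E'
import numpy as np
from scipy.spatial.transform import Rotation as Ro
AX='zyzyzyz'
def fk(q,o,s):
    """o: 8x3 link offsets, s: joint signs; returns TCP, rot, joint points"""
    R=Ro.identity();p=np.array(o[0]);pts=[]
    for i in range(7):
        pts.append(p.copy()); R=R*Ro.from_euler(AX[i],s[i]*q[i]);p=p+R.apply(o[i+1])
    return p,R,pts
E
python3 - <<'E'
from h import *
from fk import *
import itertools
D=[]
for th in range(0,77,6):
    for al in (0,15,-15):
        P,A=pose(th,al=al); q=arm.ik(P,A)
        if q is not None: D.append((q,P,A))
best=[]
for s in itertools.product((1,-1),repeat=6):
    s=(1,)+s
    C=[fk(q,np.zeros((8,3)),s)[1].as_matrix().T@A for q,P,A in D]
    best.append((np.std(C,axis=0).max(),s,C[0]))
best.sort(key=lambda b:b[0]); 
for b in best[:2]: print(b)
s=best[0][1]
# linear LSQ for offsets
M=[];y=[]
for q,P,A in D:
    R=Ro.identity();row=[np.eye(3)]
    for i in range(7): R=R*Ro.from_euler(AX[i],s[i]*q[i]);row.append(R.as_matrix())
    M.append(np.hstack(row));y.append(P)
M=np.vstack(M);y=np.hstack(y);sol,res,rk,sv=np.linalg.lstsq(M,y,rcond=1e-6);o=sol.reshape(8,3)
print(o,np.abs(M@sol-y).max()); np.savez("fk.npz",o=o,s=s)
E
```

```text
(np.float64(0.32974678942000024), (1, -1, 1, -1, -1, 1, -1), array([[ 0.063 , -0.7539,  0.654 ],
       [-0.5297,  0.5301,  0.6621],
       [-0.8458, -0.3881, -0.3659]]))
(np.float64(0.33914732218493077), (1, 1, 1, 1, -1, 1, -1), array([[ 0.2903, -0.7993, -0.5262],
       [ 0.9568,  0.2329,  0.174 ],
       [-0.0165, -0.5539,  0.8324]]))
[[ 0.7525  0.0104  0.0519]
 [ 0.0264  0.0042  0.0519]
 [ 0.0318  0.0042  0.1055]
 [-0.0468  0.0309  0.1055]
 [ 0.0301  0.0309  0.0841]
 [-0.0709 -0.0012  0.0841]
 [ 0.0511 -0.0012  0.0238]
 [-0.0091 -0.0321  0.0238]] 0.015760968725286414
```

```bash
sed -i "s/AX='zyzyzyz'/AX='zyzyzyx'/" fk.py; python3 - <<'E'
from h import *
from fk import *
import itertools
D=[]
for th in range(0,77,6):
    for al in (0,15,-15):
        P,A=pose(th,al=al); q=arm.ik(P,A)
        if q is not None: D.append((q,P,A))
best=[]
for s in itertools.product((1,-1),repeat=6):
    s=(1,)+s
    C=[fk(q,np.zeros((8,3)),s)[1].as_matrix().T@A for q,P,A in D]
    best.append((np.std(C,axis=0).max(),s))
best.sort(key=lambda b:b[0]); print(best[:2])
s=best[0][1];M=[];y=[]
for q,P,A in D:
    R=Ro.identity();row=[np.eye(3)]
    for i in range(7): R=R*Ro.from_euler(AX[i],s[i]*q[i]);row.append(R.as_matrix())
    M.append(np.hstack(row));y.append(P)
M=np.vstack(M);y=np.hstack(y);sol,res,rk,sv=np.linalg.lstsq(M,y,rcond=1e-6);o=sol.reshape(8,3)
print(o,np.abs(M@sol-y).max())
for al in (-20,0,15):
  for th in (0,40,60,76):
    P,A=pose(th,al=al);q=arm.ik(P,A); f=fk(q,o,s); print(al,th,[t.round(2) for t in f[2][2:]])
E
```

```text
[(np.float64(0.33465317592080834), (1, 1, 1, -1, -1, -1, -1)), (np.float64(0.37480319154229225), (1, -1, 1, -1, -1, 1, 1))]
[[ 0.7381 -0.0627  0.1273]
 [-0.3431 -0.0075  0.1273]
 [ 0.378  -0.0075  0.0518]
 [-0.2336 -0.0247  0.0518]
 [-0.2659 -0.0247  0.0131]
 [ 0.329   0.0286  0.0131]
 [-0.0349  0.0286  0.2287]
 [-0.0349 -0.2156 -0.0739]] 0.02536311242738208
-20 0 [array([ 0.71, -0.06,  0.05]), array([ 0.54, -0.15,  0.2 ]), array([ 0.36, -0.08,  0.01]), array([ 0.54, -0.02,  0.28]), array([ 0.41, -0.01,  0.09])]
-20 40 [array([ 0.7 , -0.08,  0.03]), array([ 0.6 , -0.22,  0.19]), array([ 0.42, -0.24, -0.  ]), array([ 0.45, -0.03,  0.25]), array([ 0.42, -0.12,  0.04])]
-20 60 [array([ 0.64, -0.1 , -0.04]), array([ 0.62, -0.25,  0.15]), array([ 0.39, -0.33,  0.03]), array([ 0.4 , -0.07,  0.23]), array([ 0.37, -0.18,  0.03])]
-20 76 [array([ 0.61, -0.15, -0.08]), array([ 0.61, -0.23,  0.15]), array([ 0.4 , -0.39,  0.13]), array([ 0.41, -0.06,  0.21]), array([ 0.35, -0.24,  0.07])]
0 0 [array([ 0.74, -0.09,  0.13]), array([ 0.53, -0.12,  0.25]), array([ 0.48, -0.06, -0.  ]), array([ 0.53,
[... 429 characters left out ...]
42, -0.38,  0.02]), array([ 0.31, -0.11,  0.19]), array([ 0.35, -0.23, -0.  ])]
15 0 [array([ 0.74, -0.1 ,  0.18]), array([ 0.52, -0.09,  0.28]), array([ 0.56, -0.06,  0.02]), array([ 0.5 , -0.04,  0.34]), array([0.39, 0.03, 0.15])]
15 40 [array([ 0.77, -0.07,  0.15]), array([ 0.6 , -0.18,  0.29]), array([ 0.62, -0.18,  0.02]), array([0.47, 0.08, 0.16]), array([ 0.45, -0.11,  0.03])]
15 60 [array([ 0.71, -0.09,  0.03]), array([ 0.64, -0.23,  0.22]), array([ 0.55, -0.27, -0.03]), array([ 0.37, -0.02,  0.1 ]), array([ 0.45, -0.2 , -0.02])]
15 76 [array([ 0.69, -0.18, -0.06]), array([ 0.6 , -0.19,  0.17]), array([ 0.53, -0.41,  0.02]), array([ 0.38, -0.12,  0.04]), array([ 0.41, -0.35,  0.04])]
```

```bash
cat >> h.py <<'E'
def rep(tag):
    s=readout.read_state(); f=s["contact_force"]
    print(tag,"t%.1f"%s["t"],"pos",s["eef_pos"],"F(rx,ry,z)",np.round([f@RX,f@RY,f[2]],1),"gap %.4f"%s["finger_gap"],"grasp %.1f"%s["grasp_force"],flush=True); return s
def tilt(seq,off=0,feed=.03,**k):
    for th in seq:
        P,A=pose(th,off,**k); arm.move_linear(P,feed=feed,attitude=A); rep(th)
E
python3 - <<'E'
from h import *
rep("a"); P,A=pose(0); arm.move_linear(P,feed=.12,attitude=A); rep("down")
arm.grip(.044,20); rep("grip")
for n in ["scene","side"]: cv2.imwrite(f"pics/{n}3.png",optics.camera(n)[:,:,::-1])
a=cv2.imread("pics/scene3.png")[130:270,190:330];b=cv2.imread("pics/side3.png")[110:260,200:350]
cv2.imwrite("pics/c3.png",np.hstack([cv2.resize(a,(400,400),interpolation=cv2.INTER_CUBIC),cv2.resize(b,(400,400),interpolation=cv2.INTER_CUBIC)]))
E
```

```text
a t4.5 pos [0.5684 0.1138 0.4201] F(rx,ry,z) [ 0.6  0.4 -0.3] gap 0.0882 grasp 0.0
down t6.1 pos [0.5687 0.1155 0.2507] F(rx,ry,z) [ 0.3 -0.6 -0.2] gap 0.0883 grasp 0.0
grip t6.9 pos [0.5682 0.1154 0.25  ] F(rx,ry,z) [ 0.2 -0.1  0.2] gap 0.0441 grasp 0.0
```

View pics/c3.png

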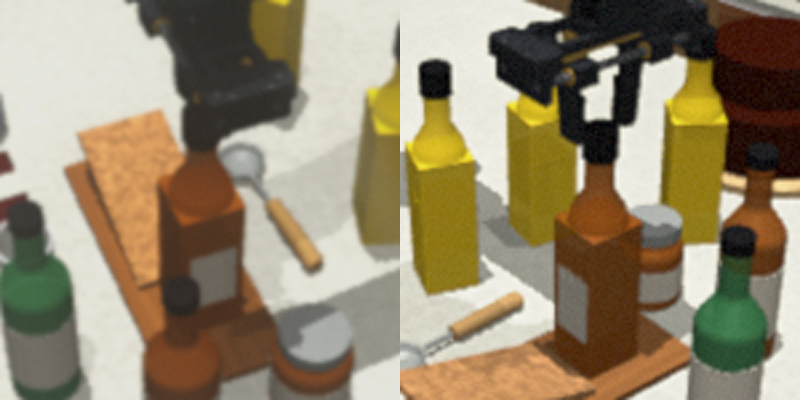

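```bash
python3 - <<'E'
from h import *
tilt([4,8,12,16,20,24,28,32,36,40])
for n in ["scene","side"]: cv2.imwrite(f"pics/{n}4.png",optics.camera(n)[:,:,::-1])
a=cv2.imread("pics/scene4.png")[60:320,130:390];b=cv2.imread("pics/side4.png")[60:320,130:390]
cv2.imwrite("pics/c4.png",np.hstack([cv2.resize(a,(400,400),interpolation=cv2.INTER_CUBIC),cv2.resize(b,(400,400),interpolation=cv2.INTER_CUBIC)]))
E
```

```text
4 t7.7 pos [0.5654 0.0992 0.2515] F(rx,ry,z) [-0.3  0.2 -0.7] gap 0.0441 grasp 0.3
8 t8.4 pos [0.5625 0.0828 0.2518] F(rx,ry,z) [-0.6 -0.5 -0.8] gap 0.0437 grasp 0.2
12 t9.1 pos [0.5596 0.0664 0.251 ] F(rx,ry,z) [-1.   0.6 -0.4] gap 0.0443 grasp 0.1
16 t9.8 pos [0.5567 0.05   0.2491] F(rx,ry,z) [-0.   0.8  0.2] gap 0.0438 grasp 0.1
20 t10.5 pos [0.5539 0.0338 0.2459] F(rx,ry,z) [-0.2 -0.   0. ] gap 0.0441 grasp 0.1
24 t11.2 pos [0.5511 0.0178 0.2417] F(rx,ry,z) [-0.1 -0.5 -0.1] gap 0.0441 grasp 0.1
28 t11.9 pos [0.5484 0.0021 0.2363] F(rx,ry,z) [0.5 0.2 0.3] gap 0.0438 grasp 0.2
32 t12.7 pos [ 0.5457 -0.0131  0.2298] F(rx,ry,z) [ 0.6  0.6 -0.5] gap 0.0436 grasp 0.3
36 t13.4 pos [ 0.543  -0.0279  0.2222] F(rx,ry,z) [ 1.2 -0.4 -0.6] gap 0.0438 grasp 0.4
40 t14.1 pos [ 0.5406 -0.0418  0.2139] F(rx,ry,z) [ 1.   0.2 -0.6] gap 0.0437 grasp 0.5
```

View pics/c4.png

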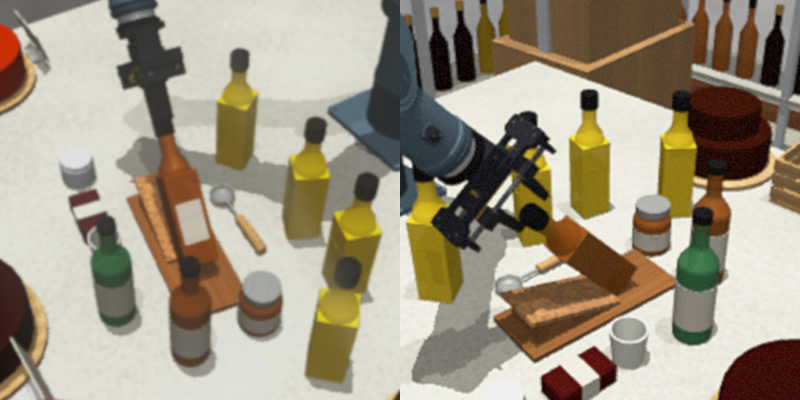

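```bash
python3 - <<'E'
from h import *
tilt([44,48,52,56,60,64]); tilt([67,70,72,74,75,76],feed=.015)
for n in ["scene","side"]: cv2.imwrite(f"pics/{n}5.png",optics.camera(n)[:,:,::-1])
a=cv2.imread("pics/scene5.png")[60:320,130:390];b=cv2.imread("pics/side5.png")[150:300,180:330]
cv2.imwrite("pics/c5.png",np.hstack([cv2.resize(a,(400,400),interpolation=cv2.INTER_CUBIC),cv2.resize(b,(400,400),interpolation=cv2.INTER_CUBIC)]))
print(readout.read_state()["joints"])
E
```

```text
44 t14.8 pos [ 0.5382 -0.0548  0.2047] F(rx,ry,z) [ 0.4 -0.2 -1.8] gap 0.0440 grasp 0.5
48 t15.5 pos [ 0.5361 -0.0671  0.1948] F(rx,ry,z) [ 0.4  0.2 -0.9] gap 0.0440 grasp 0.6
52 t16.2 pos [ 0.534  -0.0788  0.1839] F(rx,ry,z) [ 0.8 -0.9 -1.6] gap 0.0441 grasp 0.6
56 t16.9 pos [ 0.5321 -0.0897  0.1723] F(rx,ry,z) [-0.3  0.3 -1. ] gap 0.0441 grasp 0.7
60 t17.6 pos [ 0.5303 -0.0997  0.1599] F(rx,ry,z) [-0.4  0.7 -2.1] gap 0.0436 grasp 0.7
64 t18.3 pos [ 0.5287 -0.1089  0.1468] F(rx,ry,z) [-1.   0.3 -0.9] gap 0.0444 grasp 0.8
67 t19.2 pos [ 0.5276 -0.1151  0.1368] F(rx,ry,z) [-0.5 -0.6 -0.8] gap 0.0442 grasp 0.8
70 t20.2 pos [ 0.5266 -0.1209  0.1263] F(rx,ry,z) [ 0.8 -0.4 -1.8] gap 0.0439 grasp 0.9
72 t20.8 pos [ 0.526  -0.1244  0.1189] F(rx,ry,z) [-0.3 -0.4 -2.1] gap 0.0442 grasp 0.9
74 t21.5 pos [ 0.5254 -0.1277  0.1118] F(rx,ry,z) [ 0.5 -0.2 -0.2] gap 0.0440 grasp 0.0
75 t21.9 pos [ 0.525  -0.1293  0.1078] F(rx,ry,z) [-0.3 -0.2  0.3] gap 0.0439 grasp 0.0
76 t22.4 pos [ 0.5247 -0.1308  0.104 ] F(rx,ry,z) [ 0.1 -0.2  0.2] gap 0.0438 grasp 0.0
[ 0.5109  1.1163  0.2844  1.5898 -1.1553  1.7475 -0.298 ]
```

View pics/c5.png

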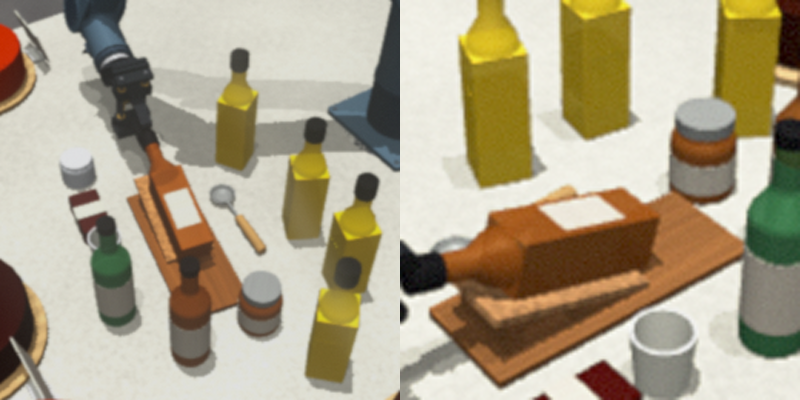

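```bash
python3 - <<'E'
from h import *
P,A=pose(75); arm.move_linear(P,feed=.02,attitude=A)
arm.grip(.08); rep("open")
for d in (.07,.05):
    try: arm.move_linear(P-d*A[:,2],feed=.08); rep("back%.2f"%d); break
    except arm.MotionError as e: print(d,e)
s=readout.read_state(); p=s["eef_pos"]
try: arm.move_linear(p+[-.0,-.02,.2],feed=.15); 
except arm.MotionError as e: print(e)
rep("up")
for n in ["scene","side"]: cv2.imwrite(f"pics/{n}6.png",optics.camera(n)[:,:,::-1])
a=cv2.imread("pics/scene6.png")[150:290,190:330];b=cv2.imread("pics/side6.png")[150:300,180:330]
cv2.imwrite("pics/c6.png",np.hstack([cv2.resize(a,(400,400),interpolation=cv2.INTER_CUBIC),cv2.resize(b,(400,400),interpolation=cv2.INTER_CUBIC)]))
E
```

```text
open t23.5 pos [ 0.5251 -0.1293  0.108 ] F(rx,ry,z) [0.3 0.2 0. ] gap 0.0796 grasp 0.0
back0.07 t24.5 pos [ 0.5135 -0.1952  0.1261] F(rx,ry,z) [-0.4 -0.2 -0. ] gap 0.0802 grasp 0.0
up t26.0 pos [ 0.5133 -0.2149  0.3253] F(rx,ry,z) [-1.   0.3 -0.8] gap 0.0801 grasp 0.0
```

View pics/c6.png

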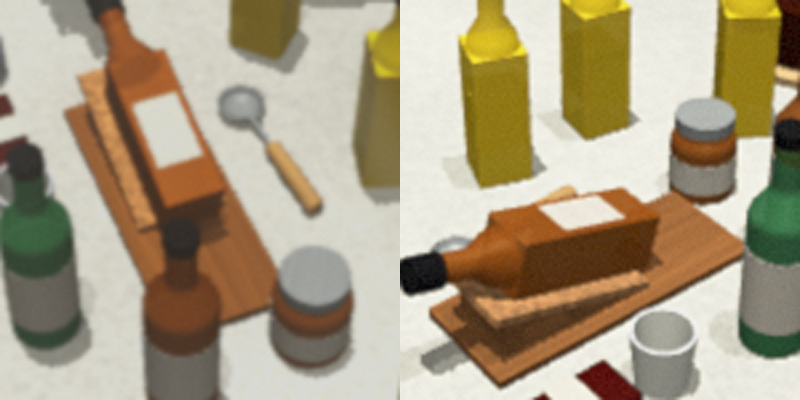

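```bash
python3 - <<'E'
from h import *
t=np.radians(15); nn=-np.sin(t)*RX+np.cos(t)*RZ
p0=STOP+RZ*.02+nn*.06
def pl(n,uv):
    o,d=ray(n,uv); P=o+d*((p0-o)@nn)/(d@nn); r=P-STOP-RZ*.02; e=np.cos(t)*RX+np.sin(t)*RZ
    return np.array([r@e,r@RY])*1000
C=lambda u,v:("scene",(190+u*.35,150+v*.35)); S=lambda u,v:("side",(180+(u-400)*.375,150+v*.375))
for nm,a in [("footL",C(172,206)),("footR",C(222,190)),("shR",C(163,50)),("lab1",C(133,100)),("lab2",C(172,92)),("lab3",C(202,157)),("lab4",C(160,169)),("S footR",S(658,208)),("S footL",S(642,236)),("S shR",S(522,237)),("S shFar",S(494,213)),("S farfoot",S(627,190)),("Slab",S(540,212)),("Slab",S(565,228)),("Slab",S(626,218)),("Slab",S(600,196))]: print(nm,pl(*a))
E
```

```text
footL [-13.888   23.3124]
footR [-13.7385 -25.7763]
shR [141.9874 -28.0153]
lab1 [99.7785 18.432 ]
lab2 [ 96.2477 -19.5023]
lab3 [ 23.4212 -20.9315]
lab4 [24.3661 20.2484]
S footR [-18.3081  19.1741]
S footL [33.3043 55.2842]
S shR [142.7688  19.5025]
S shFar [143.0818 -23.6118]
S farfoot [-11.2923 -19.4229]
Slab [100.4652 -11.5851]
Slab [95.2867 19.6496]
Slab [26.4201 24.0232]
Slab [ 23.9869 -18.1976]
```

```bash
python3 -c "
from h import *
rep('end'); print(ticket.job_done())"
```

```text
end t26.1 pos [ 0.5134 -0.2149  0.3253] F(rx,ry,z) [ 0.5  0.2 -0.9] gap 0.0800 grasp 0.0
the job is handed in; nothing more can be done
None
```

The square bottle now lies on its side on the cork, straight along the ramp, with its foot at the stop and overhanging the edge by about 10–14 mm in the pictures (nominally some 8 mm). The hand is clear, nothing else looked disturbed in the last pictures, and I handed the job in at 26 s.

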